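# Tare the bench scale with the pot on its pan

## Robot

A 7-joint arm with a two-finger parallel gripper is mounted at the origin on the work surface; the furniture and walls round the work are solid. World frame = base frame: x ahead of the robot, y to its left, z up, the work surface at z = 0. Lengths are in m, angles in rad, forces in N, time in s.
With the tool pointing down it reaches from about 0.425 to 0.95 m from the base axis. Payload 16.7 kg.
Tool frame: the origin (TCP) lies midway between the tips of the shut fingers; the grasp point (between the pads) lies 19 mm behind it (ctrl.grasp_offset is the distance from the TCP to the grasp point, in m); z points along the fingers, y is the line along which they close (so a half turn about z gives the same grasp; the last joint's range is limited). The gripper opens to 94 mm and grips with 3 to 60 N. Pads are 16 mm wide; open, the fingers measure 119 mm over their backs; the gripper's body (75 mm by 177 mm) begins 78 mm behind the grasp point.
Start: joints at [-1.474, 0.426, 0.074, 1.606, -0.034, 1.111, -0.067], TCP at [0.165, 0.655, 0.205] pointing down, gripper open.
Joint ranges: [-2.85, 2.85], [-0.5, 2.14], [-1.23, 1.37], [0.21, 2.46], [-1.02, 4.16], [0.16, 2.05], [-2.73, 2.73]. Speed limits (rad/s): [1.89, 1.89, 2.39, 2.39, 3.01, 3.01, 3.01].

## Interface

Orientations are given as a 3x3 rotation matrix whose columns are the frame's x, y, z axes.
In Python, from workcell import ctrl, imaging, finder gives the robot as it stands.
- The arm moves only by the shell command python3 -m creep 'ROWS' [FORCE]. ROWS is JSON, a list of rows, each an object of numbers: "ax", "ay", "az": the turn, a rotation vector about the tool's x, y, z in rad; "dx", "dy", "dz": the shift along the tool's x, y, z in mm; "gripper": the closure, from 0 (fully open) to 1 (shut). A call has 1 to 10 rows; each row is the pose to reach, as a shift and turn from the pose commanded when the call began, along the tool's axes at that moment; what a row does not reach only later rows make up. A row lasts 1/10 s, in which the tool goes at most 50 mm and 8.59 degrees, less where a joint would pass 70% of its speed; a pose out of reach is approached as far as the arm can. A call with a gripper value outside its range is refused whole. The fingers move at their own pace and stop on an object; FORCE is the grip in N (left out, the last holds). Time passes only in rows, so rows that repeat a pose let the fingers close. It gives the time, the measured TCP pose, the force, the opening and the grip force at its end, in the units of the state.
- ctrl.observe(): the state, without advancing time (a new reading comes with each control period).
- imaging.camera(name): name is "side" or "top"; returns (picture, depth): 384x512x3 uint8, red, green, blue; 384x512 float32, m along the optical axis (not along the pixel's ray), 0 where there is no reading.
- imaging.camera_params(name): a dict with "fx", "fy", "cx", "cy" (pixels), "rvec" (rotation vector, rad) and "tvec" (3), from world to camera coordinates, as OpenCV has them. Camera axes: x right, y down, z forward; pixel columns grow to the right and rows downward; lengths in m; the calibration is good to about 2 mm. A picture is of the moment at which its call begins. camera_params takes no time and is no camera call.
- ctrl.hand_in(): hands the job in; it is judged then, once.
Trained networks look in the newest picture that a camera, given by its name, has taken for a name from the list of things; names that differ only in an ending like _2 or _b are one class to them, and where a whole thing is asked for, a point or a joint stands for the part that bears it (a point fixed in the world has none). Each returns a list of dicts, best first, with "p" (0 to 1); they miss things now and then, are a little off and sometimes report something else, mostly with a low value. They report only what shows in the picture. A call takes as long as a camera call. They do not tell look-alikes from the thing itself.
- finder.search_frame(camera, label): "position" ([column, row] in pixels, amid what is visible of it).
- finder.trace(camera, label): "region" (384x512 bool, what is visible of it) and "position" ([column, row] in pixels, amid what is visible of it).
The state is a dict: "clock": time; "qpos": joint angles; "dq": joint speeds; "tau": joint torques, N m; "eef_pos": TCP position; "tcp_rot": TCP orientation; "wrist_force": force on the tool from outside, world axes, zero at the start; "moment": the same for the moment, N m; "grip_width": finger opening in m; "grip_force": force on a finger pad.
Only numpy, scipy, OpenCV 4.12 (cv2) and the standard library are available. Lean on these libraries where they do the work, as an engineer would, in place of code of your own. Each camera call takes 0.05 s, during which the arm holds its last target. There are 200 camera calls.

## Task

Set the black film pot upright near the middle of the bench scale's steel pan - put it down, do not drop it - and let go. Then tare the scale: press the blue key firmly (about 8 N, never more than 25 N) for about half a second and let go. Keep off the orange power key, do not disturb the compass and the battery holder, and leave the pot standing on the pan.

Things in the scene. Friction and masses are not known exactly. Their poses are not given: they have to be found in the camera images.
- film_pot: loose black round plastic pot with a grey lid that is fixed on, 34 mm across, 50 mm tall, 25 to 50 g, standing upright on the table; origin at the centre of its underside, z up. Pinch it across its diameter from above.
- scale: white bench scale, fixed to the table, 210 mm (its x) by 180 mm (its y), housing top 30 mm above the table; origin at the centre of its underside on the table. Its x axis points from the key panel at the front to the pan at the back, its y axis to its left; it can be turned up to 0.35 rad either way.
- scale_pan: round steel weighing pan of the scale, 124 mm across, flat without a rim; origin at the centre of its top face, 42 mm above the table; it does not move. It lies 35 mm behind the middle of the scale.
- tare_key: blue round flat membrane key (tare) on the scale's front panel, left of the display, 26 mm across; origin at the centre of its top face, 34 mm above the table, 105 mm in front of the pan's centre and 60 mm to the left of it (scale's axes). It stands 4 mm proud of the housing, is pressed straight down and gives at most 2 mm: springy at about 5 N per mm, up to a hard stop at 2 mm (10 N). A press of more than 4 N kept up for a quarter of a second registers; over 25 N breaks it.
- power_key: orange round flat key of the same size and height (power), right of the display, 120 mm from the tare key; origin at the centre of its top face. Not to be pressed.
- compass: loose small brass-coloured plotting compass, 44 mm across, 11 mm high, lying on the table; origin at the centre of its underside. A bystander.
- battery_holder: loose black two-cell battery holder with a green and a yellow cell, 33 x 62 mm, 17 mm high, on the table; origin at the centre of its underside. A bystander.
Things that resemble listed ones, but are neither listed nor needed, are in the scene too. What is shaped like the film_pot but purple or turquoise is not meant.

How it is judged:
By the outcome, as a careful person would: the job done as asked, in the order asked, and still so for the second after the job is handed in, with the robot touching nothing.
It also fails if it takes over 51 s, if anything falls off the work surface, if the arm or the gripper's body presses on something with over 40 N, if the wrist force passes 120 N, or if a joint passes its speed limit or range.

## Working session

There is one attempt and no reset: what is moved stays moved. The work goes in short steps, Python scripts to look and compute and a shell command to move; the robot and the scene stay as the last step left them, time stands still between calls to the robot, and variables do not carry over. Pictures are saved under pics/ and viewed, at most 10 in all, crops included, and the job is handed in when it is done.

```bash
mkdir -p pics; ls; cat > h.py <<'E'
import numpy as np, cv2
from workcell import ctrl, imaging, finder
def cam(n):
    p=imaging.camera_params(n); R=cv2.Rodrigues(np.array(p["rvec"],float))[0]; return p,R,np.array(p["tvec"],float)
def unproj(n,uv,d):
    p,R,t=cam(n); u,v=uv; c=np.array([(u-p["cx"])/p["fx"]*d,(v-p["cy"])/p["fy"]*d,d]); return R.T@(c-t)
def cloud(n,D):
    p,R,t=cam(n); v,u=np.mgrid[:D.shape[0],:D.shape[1]]
    C=np.stack([(u-p["cx"])/p["fx"]*D,(v-p["cy"])/p["fy"]*D,D],-1); return (C-t)@R
def proj(n,X):
    p,R,t=cam(n); c=R@np.array(X)+t; return [c[0]/c[2]*p["fx"]+p["cx"],c[1]/c[2]*p["fy"]+p["cy"]]
def tri(a,ua,b,ub):
    P=[];U=[]
    for n,u in((a,ua),(b,ub)):
        p,R,t=cam(n); K=np.array([[p["fx"],0,p["cx"]],[0,p["fy"],p["cy"]],[0,0,1]]); P.append(K@np.c_[R,t]);U.append(np.array(u,float).reshape(2,1))
    X=cv2.triangulatePoints(P[0],P[1],U[0],U[1]); return (X[:3]/X[3]).ravel()
E
python3 - <<'E'
from h import *
np.set_printoptions(precision=4,suppress=True)
I={}
for n in("top","side"):
    im,D=imaging.camera(n); I[n]=im; np.savez(f"pics/{n}.npz",im=im,D=D)
    print(n,"cam pos",-cam(n)[1].T@cam(n)[2])
    for l in("film_pot","scale_pan","tare_key","power_key","compass","battery_holder"):
        for r in finder.search_frame(n,l)[:4]:
            u=r["position"]; d=D[int(round(u[1])),int(round(u[0]))]
            print(n,l,round(r["p"],2),np.round(u,1),unproj(n,u,d))
    cv2.imwrite(f"pics/{n}0.png",im[:,:,::-1])
s=ctrl.observe(); print(s["clock"],s["eef_pos"],s["tcp_rot"],s["wrist_force"],s["grip_width"],ctrl.grasp_offset)
E
```

```text
pics
top cam pos [0.3168 0.0497 1.065 ]
top film_pot 0.73 [316.7 191. ] [ 0.5172 -0.1302  0.05  ]
top film_pot 0.66 [359.9 226.5] [ 0.425  -0.2445  0.0481]
top film_pot 0.6 [352.1 199.8] [ 0.4963 -0.2259  0.0468]
top scale_pan 0.81 [225.8 164.2] [0.5859 0.1164 0.044 ]
top power_key 0.52 [237.1 205.8] [0.4737 0.0822 0.0347]
top compass 0.61 [127.2 181.9] [0.5363 0.3896 0.0102]
top battery_holder 0.81 [351.8 160. ] [ 0.6157 -0.2363  0.0161]
side cam pos [ 0.5096 -0.719   0.6286]
side film_pot 0.77 [249.6 284.6] [ 0.5018 -0.2467  0.0462]
side film_pot 0.55 [212.  294.5] [ 0.4261 -0.2708  0.0475]
side film_pot 0.53 [255.7 255.7] [ 0.5161 -0.1541  0.0337]
side scale_pan 0.72 [280.  187.5] [0.5912 0.1041 0.0407]
side power_key 0.58 [239.9 195.9] [0.4758 0.078  0.0326]
side battery_holder 0.76 [305.4 294.5] [ 0.619  -0.25    0.0151]
0.7 [0.1649 0.6545 0.2055] [[-0.9697  0.2443 -0.    ]
 [ 0.2443  0.9697  0.    ]
 [ 0.     -0.     -1.    ]] [ 0.7889 -0.3726 -1.2358] 0.09412835773699843 0.0188
```

View pics/top0.png

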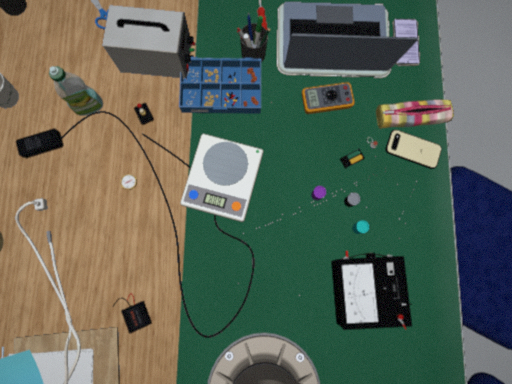

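View pics/side0.png

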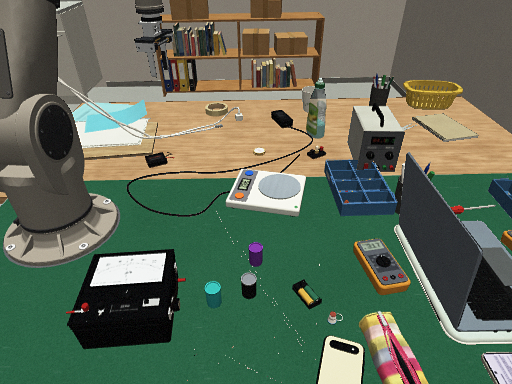

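The top view shows three pots: purple (319,192), grey lid (353,200) and turquoise (362,227). In the side view they are purple (256,255), black with grey lid (249,285) and turquoise (212,294). Only the one at top (353,200) / side (249,285) is black with a grey lid, so that is the film pot. On the scale, the pan is at (225,164), the blue key at (193,195) and the orange key at (237,206). I'll confirm the pot in a crop and measure.

```bash
python3 - <<'E'
from h import *
np.set_printoptions(precision=4,suppress=True)
T=np.load("pics/top.npz");S=np.load("pics/side.npz")
c1=cv2.resize(T["im"][170:250,300:380],None,fx=4.9,fy=4.9,interpolation=cv2.INTER_CUBIC)
c2=cv2.resize(S["im"][240:320,195:275],None,fx=4.9,fy=4.9,interpolation=cv2.INTER_CUBIC)
cv2.imwrite("pics/crop.png",np.hstack([c1,c2])[:,:,::-1])
W={"top":cloud("top",T["D"]),"side":cloud("side",S["D"])}
for n,Z in(("top",T),("side",S)):
    X=W[n]; hsv=cv2.cvtColor(Z["im"],cv2.COLOR_RGB2HSV); ok=Z["D"]>0
    near=lambda x,y,r:(np.hypot(X[...,0]-x,X[...,1]-y)<r)&ok
    m=near(.5,-.23,.035)&(X[...,2]>.043); P=X[m]
    print(n,"lid",m.sum(),cv2.minEnclosingCircle(P[:,:2].astype(np.float32)),np.median(P,0),np.argwhere(m).mean(0)[::-1])
    m=near(.587,.11,.075)&(X[...,2]>.0375); P=X[m]
    print(n,"pan",m.sum(),cv2.minEnclosingCircle(P[:,:2].astype(np.float32)),np.mean(P,0))
    for k,lo,hi in(("tare",100,125),("power",5,18)):
        m=near(.53,.14,.16)&(hsv[...,0]>=lo)&(hsv[...,0]<=hi)&(hsv[...,1]>140)&(hsv[...,2]>80)&(X[...,2]>.02)
        k_,L,st,ce=cv2.connectedComponentsWithStats(m.astype(np.uint8)); i=1+np.argmax(st[1:,4]); P=X[L==i]
        print(n,k,st[i,4],ce[i],np.mean(P,0))
# triangulated checks
E
```

```text
top lid 123 ((0.49959155917167664, -0.2291564643383026), 0.017351418733596802) [ 0.4995 -0.2285  0.0486] [353.2764 198.5366]
top pan 1551 ((0.589812159538269, 0.11883241683244705), 0.062485117465257645) [0.5891 0.1187 0.0427]
top tare 64 [193.0469 194.2344] [0.5021 0.2021 0.0348]
top power 62 [235.8065 205.7097] [0.4739 0.0857 0.0344]
side lid 175 ((0.49875375628471375, -0.2320835143327713), 0.017471162602305412) [ 0.4985 -0.2322  0.0469] [248.3257 278.8057]
side pan 842 ((0.5899218320846558, 0.11544906347990036), 0.06334191560745239) [0.5889 0.1128 0.0404]
side tare 30 [248.7333 172.5   ] [0.5013 0.1991 0.0324]
side power 43 [238.9767 195.1395] [0.4731 0.0817 0.0326]
```

View pics/crop.png

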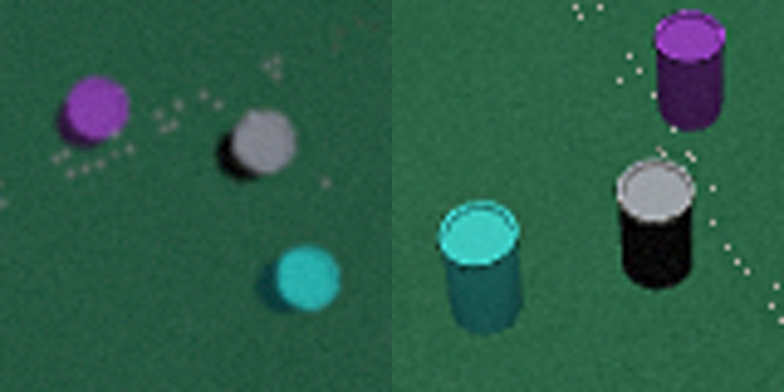

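The crop confirms it: the black body with the grey lid stands between the purple and turquoise look-alikes. The measurements also check out:

| Item | Measured | Given |
|---|---|---|
| Tare to power key | 120 mm | 120 mm |
| Pan to tare key, scale axes | 105 / 60 mm | 105 / 60 mm |
| Lid height | 48 mm | 50 mm |
| Pan height | 42 mm | 42 mm |

Positions (m): pot (0.499, -0.2305), pan (0.590, 0.117), tare key (0.502, 0.2005).

I'll go round the base by way of (0.52, 0.25) at the current height.

```bash
cat > go.py <<'E'
import sys
from h import *
def rel(x,y,z,yaw):
    s=ctrl.observe(); R=np.array(s["tcp_rot"]); d=R.T@(np.array([x,y,z])-s["eef_pos"])*1000
    c=np.radians(yaw); Y=np.array([np.cos(c),np.sin(c),0]); Z=np.array([0,0,-1.]); G=np.c_[np.cross(Y,Z),Y,Z]
    r=cv2.Rodrigues(R.T@G)[0].ravel()
    print("t",round(s["clock"],2),"at",np.round(s["eef_pos"],4),"yaw",round(float(np.degrees(np.arctan2(R[1,1],R[0,1]))),1),"d",np.round(d,1),"a",np.round(r,3),"q",np.round(s["qpos"],2),"F",np.round(s["wrist_force"],1))
if __name__=="__main__": rel(*map(float,sys.argv[1:5]))
E
python3 -m creep '[{"dx":-40,"dy":-28,"az":0.1},{"dx":-80,"dy":-55,"az":0.2},{"dx":-120,"dy":-83,"az":0.3},{"dx":-160,"dy":-110,"az":0.4},{"dx":-200,"dy":-138,"az":0.5},{"dx":-240,"dy":-165,"az":0.6},{"dx":-280,"dy":-193,"az":0.7},{"dx":-320,"dy":-220,"az":0.8},{"dx":-360,"dy":-248,"az":0.87},{"dx":-400,"dy":-276,"az":0.87}]'
python3 go.py 0.499 -0.2305 0.2 -45
```

```text
t 0.7 at [0.1649 0.6545 0.2055] yaw 75.9 d [-540.2 -776.6    5.5] a [-0.    -0.     2.109] q [-1.47  0.43  0.07  1.61 -0.03  1.11 -0.07] F [ 0.8 -0.4 -1.2]validation failed for argument at $[0]...
```

The row was refused, probably because every key has to be present.

```bash

python3 -m creep '[{"ax":0,"ay":0,"az":0.1,"dx":-40,"dy":-28,"dz":0,"gripper":0},{"ax":0,"ay":0,"az":0.2,"dx":-80,"dy":-55,"dz":0,"gripper":0},{"ax":0,"ay":0,"az":0.3,"dx":-120,"dy":-83,"dz":0,"gripper":0},{"ax":0,"ay":0,"az":0.4,"dx":-160,"dy":-110,"dz":0,"gripper":0},{"ax":0,"ay":0,"az":0.5,"dx":-200,"dy":-138,"dz":0,"gripper":0},{"ax":0,"ay":0,"az":0.6,"dx":-240,"dy":-165,"dz":0,"gripper":0},{"ax":0,"ay":0,"az":0.7,"dx":-280,"dy":-193,"dz":0,"gripper":0},{"ax":0,"ay":0,"az":0.8,"dx":-320,"dy":-220,"dz":0,"gripper":0},{"ax":0,"ay":0,"az":0.87,"dx":-360,"dy":-248,"dz":0,"gripper":0},{"ax":0,"ay":0,"az":0.87,"dx":-400,"dy":-276,"dz":0,"gripper":0}]'
python3 go.py 0.499 -0.2305 0.2 -45
```

```text
clock: 1.7
eef_pos: [0.4864, 0.2876, 0.2058]
tcp_rot: [[-0.436, 0.9, 0.0], [0.9, 0.436, 0.001], [0.0, 0.001, -1.0]]
wrist_force: [1.6, 0.5, -0.2]
grip_width: 0.0938
grip_force: 0.0
t 1.7 at [0.4864 0.2876 0.2058] yaw 25.9 d [-471.7 -214.7    5.5] a [ 0.000e+00 -1.000e-03  1.237e+00] q [-1.    0.26  0.42  1.88 -0.12  1.03 -0.08] F [ 1.6  0.5 -0.2]
```

```bash

python3 -m creep '[{"ax":0,"ay":0,"az":0.12,"dx":-44,"dy":-20,"dz":0,"gripper":0.3},{"ax":0,"ay":0,"az":0.24,"dx":-88,"dy":-40,"dz":0,"gripper":0.3},{"ax":0,"ay":0,"az":0.36,"dx":-132,"dy":-60,"dz":0,"gripper":0.3},{"ax":0,"ay":0,"az":0.48,"dx":-176,"dy":-80,"dz":0,"gripper":0.3},{"ax":0,"ay":0,"az":0.6,"dx":-220,"dy":-100,"dz":0,"gripper":0.3},{"ax":0,"ay":0,"az":0.72,"dx":-264,"dy":-120,"dz":0,"gripper":0.3},{"ax":0,"ay":0,"az":0.84,"dx":-308,"dy":-140,"dz":0,"gripper":0.3},{"ax":0,"ay":0,"az":0.96,"dx":-352,"dy":-160,"dz":0,"gripper":0.3},{"ax":0,"ay":0,"az":1.08,"dx":-396,"dy":-180,"dz":0,"gripper":0.3},{"ax":0,"ay":0,"az":1.2,"dx":-440,"dy":-200,"dz":0,"gripper":0.3}]'
python3 go.py 0.499 -0.2305 0.2 -45
```

```text
clock: 2.7
eef_pos: [0.4985, -0.1958, 0.2059]
tcp_rot: [[0.682, 0.731, 0.001], [0.731, -0.682, 0.0], [0.001, 0.001, -1.0]]
wrist_force: [1.3, 0.4, 0.3]
grip_width: 0.066
grip_force: 0.0
t 2.7 at [ 0.4985 -0.1958  0.2059] yaw -43.0 d [-25.   24.1   5.9] a [ 0.001 -0.001  0.035] q [-0.47  0.26  0.87  1.95 -0.23  1.03 -0.25] F [1.3 0.4 0.3]
```

```bash

python3 -m creep '[{"ax":0,"ay":0,"az":0.035,"dx":-25,"dy":24,"dz":0,"gripper":0.3},{"ax":0,"ay":0,"az":0.035,"dx":-25,"dy":24,"dz":40,"gripper":0.3},{"ax":0,"ay":0,"az":0.035,"dx":-25,"dy":24,"dz":80,"gripper":0.3},{"ax":0,"ay":0,"az":0.035,"dx":-25,"dy":24,"dz":120,"gripper":0.3},{"ax":0,"ay":0,"az":0.035,"dx":-25,"dy":24,"dz":120,"gripper":0.3},{"ax":0,"ay":0,"az":0.035,"dx":-25,"dy":24,"dz":120,"gripper":0.3}]'
python3 go.py 0.499 -0.2305 0.016 -45
python3 - <<'E'
from h import *
a=[]
for n in("top","side"):
    im,D=imaging.camera(n); a.append(im)
s=ctrl.observe();R=np.array(s["tcp_rot"])
u=proj("top",s["eef_pos"]);v=proj("side",s["eef_pos"]);print(u,v)
f=lambda im,u:cv2.resize(cv2.getRectSubPix(im,(100,100),(float(u[0]),float(u[1]))),(390,390),interpolation=cv2.INTER_CUBIC)
cv2.imwrite("pics/hover.png",np.hstack([f(a[0],u),f(a[1],v)])[:,:,::-1])
E
```

```text
clock: 3.3
eef_pos: [0.4991, -0.2292, 0.0862]
tcp_rot: [[0.704, 0.71, -0.001], [0.71, -0.704, -0.0], [-0.001, -0.0, -1.0]]
wrist_force: [-0.1, -0.1, 1.2]
grip_width: 0.0659
grip_force: 0.0
t 3.3 at [ 0.4991 -0.2292  0.0862] yaw -44.8 d [-1.   0.9 70.2] a [-0.     0.001  0.004] q [-0.28  0.47  0.76  2.03 -0.44  0.81 -0.05] F [-0.1 -0.1  1.2]
[np.float64(357.49618495267555), np.float64(195.6832181093648)] [np.float64(248.4834323315497), np.float64(264.50301050356063)]
```

View pics/hover.png

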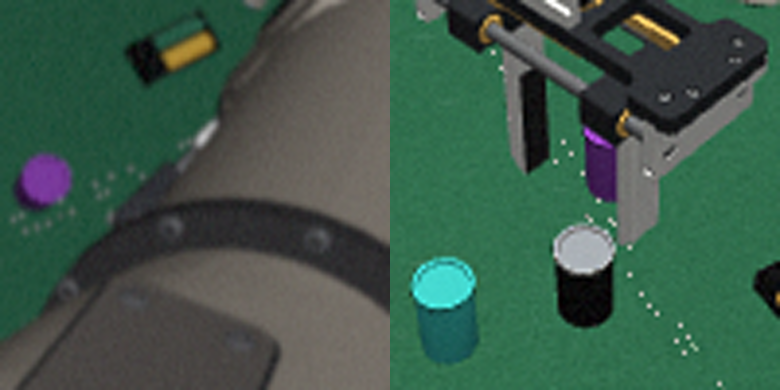

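The side crop shows the fingers straddling the black pot, whose lid is at about (585,248) in the crop. The purple and turquoise pots are clear of the finger paths. I'll go down and close.

```bash

python3 -m creep '[{"ax":0,"ay":0,"az":0,"dx":-1,"dy":1,"dz":20,"gripper":0.3},{"ax":0,"ay":0,"az":0,"dx":-1,"dy":1,"dz":40,"gripper":0.3},{"ax":0,"ay":0,"az":0,"dx":-1,"dy":1,"dz":55,"gripper":0.3},{"ax":0,"ay":0,"az":0,"dx":-1,"dy":1,"dz":70,"gripper":0.3},{"ax":0,"ay":0,"az":0,"dx":-1,"dy":1,"dz":70,"gripper":0.3},{"ax":0,"ay":0,"az":0,"dx":-1,"dy":1,"dz":70,"gripper":0.45},{"ax":0,"ay":0,"az":0,"dx":-1,"dy":1,"dz":70,"gripper":0.6},{"ax":0,"ay":0,"az":0,"dx":-1,"dy":1,"dz":70,"gripper":0.8},{"ax":0,"ay":0,"az":0,"dx":-1,"dy":1,"dz":70,"gripper":1},{"ax":0,"ay":0,"az":0,"dx":-1,"dy":1,"dz":70,"gripper":1}]' 12
python3 go.py 0.499 -0.2305 0.016 -45
```

```text
clock: 4.4
eef_pos: [0.4994, -0.2301, 0.0158]
tcp_rot: [[0.704, 0.71, 0.0], [0.71, -0.704, -0.0], [0.0, 0.0, -1.0]]
wrist_force: [0.2, 0.6, 1.1]
grip_width: 0.0326
grip_force: 12.0
t 4.4 at [ 0.4994 -0.2301  0.0158] yaw -44.7 d [-0.6  0.  -0.2] a [ 0.    -0.     0.004] q [-0.19  0.57  0.66  2.06 -0.55  0.69  0.04] F [0.2 0.6 1.1]
```

```bash

python3 -m creep '[{"ax":0,"ay":0,"az":0,"dx":0,"dy":0,"dz":-15,"gripper":1},{"ax":0,"ay":0,"az":0,"dx":0,"dy":0,"dz":-40,"gripper":1},{"ax":0,"ay":0,"az":0,"dx":0,"dy":0,"dz":-75,"gripper":1},{"ax":0,"ay":0,"az":0,"dx":0,"dy":0,"dz":-105,"gripper":1},{"ax":0,"ay":0,"az":0,"dx":20,"dy":-12,"dz":-115,"gripper":1},{"ax":0,"ay":0,"az":0,"dx":45,"dy":-26,"dz":-115,"gripper":1},{"ax":0,"ay":0,"az":0,"dx":75,"dy":-44,"dz":-115,"gripper":1},{"ax":0,"ay":0,"az":0,"dx":108,"dy":-63,"dz":-115,"gripper":1},{"ax":0,"ay":0,"az":0,"dx":140,"dy":-81,"dz":-115,"gripper":1},{"ax":0,"ay":0,"az":0,"dx":170,"dy":-98,"dz":-115,"gripper":1}]'
python3 go.py 0.590 0.117 0.131 -45
```

```text
clock: 5.4
eef_pos: [0.5495, -0.0387, 0.1316]
tcp_rot: [[0.704, 0.71, 0.001], [0.71, -0.704, 0.0], [0.001, 0.0, -1.0]]
wrist_force: [0.3, -0.9, -0.9]
grip_width: 0.033
grip_force: 12.0
t 5.4 at [ 0.5495 -0.0387  0.1316] yaw -44.8 d [139.1 -80.9   0.6] a [ 0.    -0.001  0.004] q [-0.68  0.4   0.8   1.99 -0.37  0.9  -0.47] F [ 0.3 -0.9 -0.9]
```

```bash

python3 -m creep '[{"ax":0,"ay":0,"az":0,"dx":35,"dy":-20,"dz":0,"gripper":1},{"ax":0,"ay":0,"az":0,"dx":70,"dy":-41,"dz":0,"gripper":1},{"ax":0,"ay":0,"az":0,"dx":100,"dy":-58,"dz":0,"gripper":1},{"ax":0,"ay":0,"az":0,"dx":125,"dy":-73,"dz":0,"gripper":1},{"ax":0,"ay":0,"az":0,"dx":139,"dy":-81,"dz":0,"gripper":1},{"ax":0,"ay":0,"az":0,"dx":139,"dy":-81,"dz":15,"gripper":1},{"ax":0,"ay":0,"az":0,"dx":139,"dy":-81,"dz":35,"gripper":1},{"ax":0,"ay":0,"az":0,"dx":139,"dy":-81,"dz":53,"gripper":1},{"ax":0,"ay":0,"az":0,"dx":139,"dy":-81,"dz":64,"gripper":1},{"ax":0,"ay":0,"az":0,"dx":139,"dy":-81,"dz":64,"gripper":1}]'
python3 go.py 0.590 0.117 0.058 -45
python3 - <<'E'
from h import *
im,D=imaging.camera("side")
v=proj("side",ctrl.observe()["eef_pos"]);print(v)
cv2.imwrite("pics/pan.png",cv2.resize(cv2.getRectSubPix(im,(100,100),(float(v[0]),float(v[1]))),(500,500),interpolation=cv2.INTER_CUBIC)[:,:,::-1])
E
```

```text
clock: 6.4
eef_pos: [0.5887, 0.1138, 0.0652]
tcp_rot: [[0.705, 0.709, -0.002], [0.709, -0.705, -0.001], [-0.002, -0.001, -1.0]]
wrist_force: [-0.5, -0.3, -0.9]
grip_width: 0.0326
grip_force: 12.0
t 6.4 at [0.5887 0.1138 0.0652] yaw -44.8 d [ 3.2 -1.3  7.2] a [-0.001  0.002  0.003] q [-0.82  0.56  0.7   1.92 -0.48  0.83 -0.65] F [-0.5 -0.3 -0.9]
[np.float64(279.38364719933264), np.float64(178.2221139350541)]
```

View pics/pan.png

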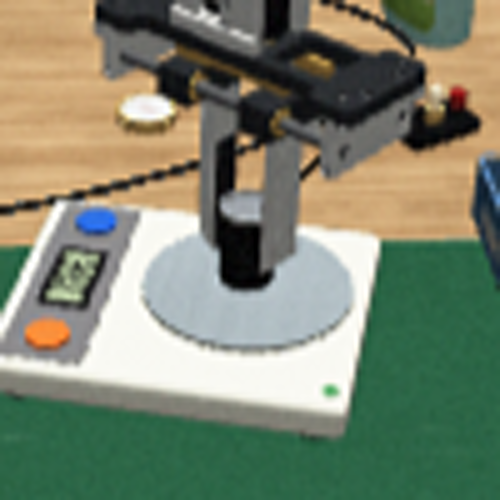

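The side crop shows the pot upright between the fingers, just above the pan. I'll lower it slowly and watch the force.

```bash

python3 -m creep '[{"ax":0,"ay":0,"az":0,"dx":1,"dy":-1,"dz":2,"gripper":1},{"ax":0,"ay":0,"az":0,"dx":2,"dy":-1,"dz":4,"gripper":1},{"ax":0,"ay":0,"az":0,"dx":2,"dy":-1,"dz":6,"gripper":1},{"ax":0,"ay":0,"az":0,"dx":2,"dy":-1,"dz":6,"gripper":1},{"ax":0,"ay":0,"az":0,"dx":2,"dy":-1,"dz":6,"gripper":1}]'
```

```text
clock: 6.95
eef_pos: [0.5903, 0.1176, 0.0606]
tcp_rot: [[0.704, 0.71, 0.0], [0.71, -0.704, 0.0], [0.0, 0.0, -1.0]]
wrist_force: [0.6, 0.6, -1.6]
grip_width: 0.0327
grip_force: 12.0
```

```bash

python3 -m creep '[{"ax":0,"ay":0,"az":0,"dx":0,"dy":0,"dz":1,"gripper":1},{"ax":0,"ay":0,"az":0,"dx":0,"dy":0,"dz":1.5,"gripper":1},{"ax":0,"ay":0,"az":0,"dx":0,"dy":0,"dz":2,"gripper":1},{"ax":0,"ay":0,"az":0,"dx":0,"dy":0,"dz":2,"gripper":1}]'
python3 -m creep '[{"ax":0,"ay":0,"az":0,"dx":0,"dy":0,"dz":0.5,"gripper":1},{"ax":0,"ay":0,"az":0,"dx":0,"dy":0,"dz":0.5,"gripper":1},{"ax":0,"ay":0,"az":0,"dx":0,"dy":0,"dz":0.5,"gripper":1}]'
```

```text
clock: 7.35
eef_pos: [0.5903, 0.1175, 0.0584]
tcp_rot: [[0.704, 0.71, -0.0], [0.71, -0.704, -0.0], [-0.0, -0.0, -1.0]]
wrist_force: [-0.1, -0.9, -0.9]
grip_width: 0.0326
grip_force: 12.0
clock: 7.65
eef_pos: [0.5903, 0.1175, 0.058]
tcp_rot: [[0.704, 0.71, -0.0], [0.71, -0.704, -0.0], [-0.0, -0.0, -1.0]]
wrist_force: [-0.2, 0.1, 0.1]
grip_width: 0.0323
grip_force: 12.0
```

```bash

python3 -m creep '[{"ax":0,"ay":0,"az":0,"dx":0,"dy":0,"dz":0.5,"gripper":1},{"ax":0,"ay":0,"az":0,"dx":0,"dy":0,"dz":0.5,"gripper":1},{"ax":0,"ay":0,"az":0,"dx":0,"dy":0,"dz":0.5,"gripper":1}]'
```

```text
clock: 7.95
eef_pos: [0.5906, 0.1175, 0.0577]
tcp_rot: [[0.704, 0.71, 0.0], [0.71, -0.704, 0.0], [0.0, 0.0, -1.0]]
wrist_force: [-0.2, 0.5, 4.8]
grip_width: 0.0328
grip_force: 12.0
```

```bash

python3 -m creep '[{"ax":0,"ay":0,"az":0,"dx":0,"dy":0,"dz":0.3,"gripper":1},{"ax":0,"ay":0,"az":0,"dx":0,"dy":0,"dz":0.3,"gripper":1},{"ax":0,"ay":0,"az":0,"dx":0,"dy":0,"dz":0.3,"gripper":1}]'
```

```text
clock: 8.25
eef_pos: [0.5907, 0.1175, 0.0576]
tcp_rot: [[0.704, 0.71, 0.001], [0.71, -0.704, 0.0], [0.001, 0.0, -1.0]]
wrist_force: [-1.8, -0.1, 8.4]
grip_width: 0.0326
grip_force: 12.0
```

The pot is in firm contact at TCP z = 57.6 mm, against 57.8 mm expected. I'll ease off the load, open and go straight up.

```bash

python3 -m creep '[{"ax":0,"ay":0,"az":0,"dx":0,"dy":0,"dz":-0.5,"gripper":1},{"ax":0,"ay":0,"az":0,"dx":0,"dy":0,"dz":-0.5,"gripper":0.6},{"ax":0,"ay":0,"az":0,"dx":0,"dy":0,"dz":-0.5,"gripper":0.5},{"ax":0,"ay":0,"az":0,"dx":0,"dy":0,"dz":-0.5,"gripper":0.3},{"ax":0,"ay":0,"az":0,"dx":0,"dy":0,"dz":-0.5,"gripper":0.3},{"ax":0,"ay":0,"az":0,"dx":0,"dy":0,"dz":-15,"gripper":0.3},{"ax":0,"ay":0,"az":0,"dx":0,"dy":0,"dz":-40,"gripper":0.3},{"ax":0,"ay":0,"az":0,"dx":0,"dy":0,"dz":-75,"gripper":0.3},{"ax":0,"ay":0,"az":0,"dx":0,"dy":0,"dz":-100,"gripper":0.3},{"ax":0,"ay":0,"az":0,"dx":0,"dy":0,"dz":-100,"gripper":0.3}]'
python3 go.py 0.502 0.2005 0.158 -45
python3 - <<'E'
from h import *
im,D=imaging.camera("side")
v=proj("side",[.56,.13,.05])
cv2.imwrite("pics/pan2.png",cv2.resize(cv2.getRectSubPix(im,(120,120),(float(v[0]),float(v[1]))),(500,500),interpolation=cv2.INTER_CUBIC)[:,:,::-1])
E
```

```text
clock: 9.25
eef_pos: [0.5921, 0.1175, 0.1613]
tcp_rot: [[0.704, 0.71, 0.005], [0.71, -0.704, 0.002], [0.005, 0.002, -1.0]]
wrist_force: [-0.1, 0.1, -0.5]
grip_width: 0.0661
grip_force: 0.0
t 9.25 at [0.5921 0.1175 0.1613] yaw -44.8 d [  -4.6 -122.4    3.1] a [ 0.002 -0.005  0.004] q [-0.9   0.45  0.79  1.85 -0.38  0.99 -0.73] F [-0.1  0.1 -0.5]
```

View pics/pan2.png

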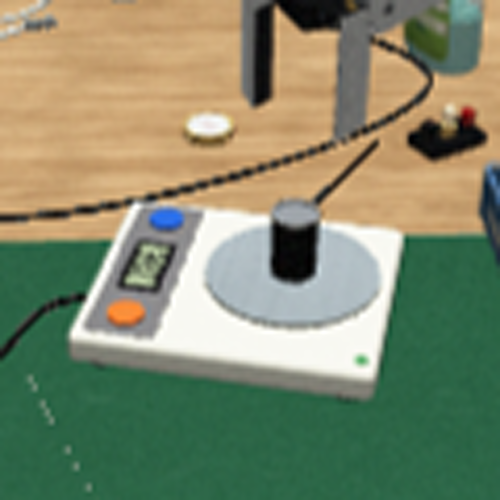

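The pot stands upright near the middle of the pan. I'll shut the fingers and hover over the blue key.

```bash

python3 -m creep '[{"ax":0,"ay":0,"az":0,"dx":-1,"dy":-35,"dz":0,"gripper":1},{"ax":0,"ay":0,"az":0,"dx":-3,"dy":-70,"dz":0,"gripper":1},{"ax":0,"ay":0,"az":0,"dx":-4,"dy":-100,"dz":0,"gripper":1},{"ax":0,"ay":0,"az":0,"dx":-5,"dy":-122,"dz":0,"gripper":1},{"ax":0,"ay":0,"az":0,"dx":-5,"dy":-122,"dz":20,"gripper":1},{"ax":0,"ay":0,"az":0,"dx":-5,"dy":-122,"dz":55,"gripper":1},{"ax":0,"ay":0,"az":0,"dx":-5,"dy":-122,"dz":85,"gripper":1},{"ax":0,"ay":0,"az":0,"dx":-5,"dy":-122,"dz":105,"gripper":1},{"ax":0,"ay":0,"az":0,"dx":-5,"dy":-122,"dz":112,"gripper":1},{"ax":0,"ay":0,"az":0,"dx":-5,"dy":-122,"dz":112,"gripper":1}]'
python3 -m creep '[{"ax":0,"ay":0,"az":0,"dx":0,"dy":0,"dz":0,"gripper":1},{"ax":0,"ay":0,"az":0,"dx":0,"dy":0,"dz":0,"gripper":1}]'
python3 go.py 0.502 0.2005 0.034 -45
python3 - <<'E'
from h import *
im,D=imaging.camera("side")
v=proj("side",[.53,.16,.05])
cv2.imwrite("pics/key.png",cv2.resize(cv2.getRectSubPix(im,(100,100),(float(v[0]),float(v[1]))),(500,500),interpolation=cv2.INTER_CUBIC)[:,:,::-1])
E
```

```text
clock: 10.3
eef_pos: [0.4997, 0.1993, 0.0445]
tcp_rot: [[0.704, 0.71, -0.001], [0.71, -0.704, -0.001], [-0.002, -0.0, -1.0]]
wrist_force: [0.5, 0.2, -0.0]
grip_width: 0.0009
grip_force: 0.0
clock: 10.5
eef_pos: [0.5007, 0.2002, 0.0461]
tcp_rot: [[0.704, 0.71, 0.001], [0.71, -0.704, 0.001], [0.001, 0.0, -1.0]]
wrist_force: [-0.3, -0.3, -0.1]
grip_width: 0.0003
grip_force: 0.0
t 10.5 at [0.5007 0.2002 0.0461] yaw -44.8 d [ 1.2  0.7 12.1] a [ 0.    -0.001  0.004] q [-1.04  0.5   0.69  2.07 -0.48  0.72 -0.83] F [-0.3 -0.3 -0.1]
```

View pics/key.png

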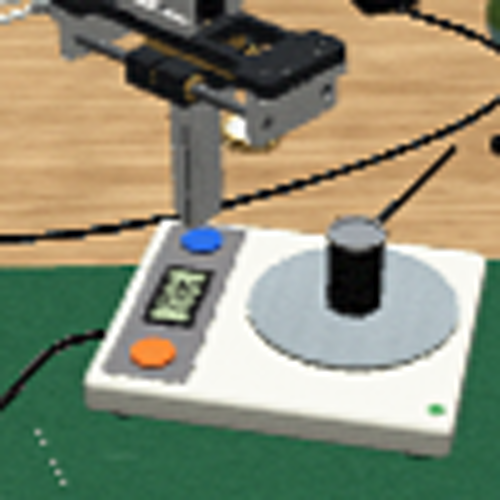

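The shut fingertips are directly above the blue key (200,240 in the crop), and the pot is still standing. I'll creep down to light contact.

```bash

python3 -m creep '[{"ax":0,"ay":0,"az":0,"dx":1,"dy":0.5,"dz":4,"gripper":1},{"ax":0,"ay":0,"az":0,"dx":1,"dy":0.5,"dz":8,"gripper":1},{"ax":0,"ay":0,"az":0,"dx":1,"dy":0.5,"dz":10.5,"gripper":1},{"ax":0,"ay":0,"az":0,"dx":1,"dy":0.5,"dz":10.5,"gripper":1},{"ax":0,"ay":0,"az":0,"dx":1,"dy":0.5,"dz":10.5,"gripper":1}]'
python3 -m creep '[{"ax":0,"ay":0,"az":0,"dx":0,"dy":0,"dz":0.5,"gripper":1},{"ax":0,"ay":0,"az":0,"dx":0,"dy":0,"dz":0.5,"gripper":1},{"ax":0,"ay":0,"az":0,"dx":0,"dy":0,"dz":0.5,"gripper":1}]'
```

```text
clock: 11.05
eef_pos: [0.5012, 0.2001, 0.0346]
tcp_rot: [[0.704, 0.71, -0.0], [0.71, -0.704, -0.0], [-0.0, -0.0, -1.0]]
wrist_force: [-0.0, 0.1, -0.7]
grip_width: 0.0005
grip_force: 0.0
clock: 11.35
eef_pos: [0.5013, 0.2002, 0.0342]
tcp_rot: [[0.704, 0.71, 0.0], [0.71, -0.704, -0.0], [0.0, 0.0, -1.0]]
wrist_force: [0.7, -0.3, 0.7]
grip_width: 0.0006
grip_force: 0.2
```

```bash

python3 -m creep '[{"ax":0,"ay":0,"az":0,"dx":0,"dy":0,"dz":1.3,"gripper":1},{"ax":0,"ay":0,"az":0,"dx":0,"dy":0,"dz":2.3,"gripper":1},{"ax":0,"ay":0,"az":0,"dx":0,"dy":0,"dz":2.3,"gripper":1}]'
```

```text
clock: 11.65
eef_pos: [0.5014, 0.2002, 0.0323]
tcp_rot: [[0.704, 0.71, -0.0], [0.71, -0.704, 0.0], [0.0, -0.0, -1.0]]
wrist_force: [-4.1, -1.2, 12.3]
grip_width: 0.0009
grip_force: 6.1
```

12 N, on the stop and well below 25 N. I'll ease off slightly, hold, then release and lift.

```bash

python3 -m creep '[{"ax":0,"ay":0,"az":0,"dx":0,"dy":0,"dz":-0.5,"gripper":1},{"ax":0,"ay":0,"az":0,"dx":0,"dy":0,"dz":-0.5,"gripper":1},{"ax":0,"ay":0,"az":0,"dx":0,"dy":0,"dz":-0.5,"gripper":1}]'
python3 -m creep '[{"ax":0,"ay":0,"az":0,"dx":0,"dy":0,"dz":-4,"gripper":1},{"ax":0,"ay":0,"az":0,"dx":0,"dy":0,"dz":-20,"gripper":1},{"ax":0,"ay":0,"az":0,"dx":0,"dy":0,"dz":-55,"gripper":1},{"ax":0,"ay":0,"az":0,"dx":0,"dy":0,"dz":-90,"gripper":1},{"ax":0,"ay":0,"az":0,"dx":0,"dy":0,"dz":-120,"gripper":1},{"ax":0,"ay":0,"az":0,"dx":0,"dy":0,"dz":-130,"gripper":1},{"ax":0,"ay":0,"az":0,"dx":0,"dy":0,"dz":-130,"gripper":1},{"ax":0,"ay":0,"az":0,"dx":0,"dy":0,"dz":-130,"gripper":1}]'
python3 - <<'E'
from h import *
im,D=imaging.camera("side")
cv2.imwrite("pics/end.png",cv2.resize(im[140:320,170:370],None,fx=3.2,fy=3.2,interpolation=cv2.INTER_CUBIC)[:,:,::-1])
E
```

```text
clock: 11.95
eef_pos: [0.5013, 0.2002, 0.0326]
tcp_rot: [[0.704, 0.71, 0.0], [0.71, -0.704, 0.0], [0.0, -0.0, -1.0]]
wrist_force: [-1.9, -0.4, 7.6]
grip_width: 0.0007
grip_force: 4.1
clock: 12.75
eef_pos: [0.5007, 0.2003, 0.1619]
tcp_rot: [[0.704, 0.71, -0.001], [0.71, -0.704, -0.0], [-0.0, -0.0, -1.0]]
wrist_force: [-0.6, -0.2, -0.2]
grip_width: 0.0002
grip_force: 0.0
```

View pics/end.png

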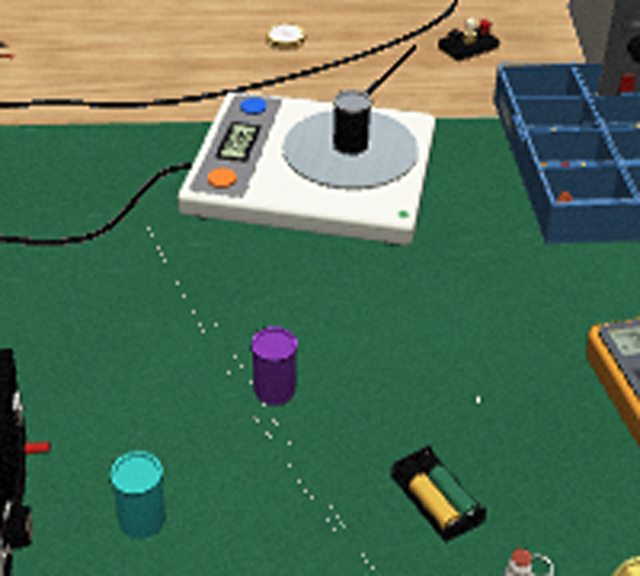

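The pot stands upright near the middle of the pan (350,125). The key is released, the compass (285,37) and battery holder (438,492) look undisturbed, and the arm is clear.

```bash
python3 -c "from workcell import ctrl; print(ctrl.hand_in())"
```

```text
the job is handed in; nothing more can be done
None
```

The black film pot is standing upright near the middle of the pan, the tare key was pressed for about half a second (readings of 12 N, then 8 N) and released, and the job was handed in at about 13 s; I did not check the scale's display to confirm the tare registered.

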